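# Load the medallion block into the carver's dovetail holder

### The arm

A 6-joint arm with a two-finger parallel gripper is mounted at the origin on the work surface. World frame = base frame: x ahead of the robot, y to its left, z up, the work surface at z = 0. Lengths are in m, angles in rad, forces in N, time in s.
With the tool pointing down it reaches from about 0.35 to 0.775 m from the base axis. Payload 5.5 kg.
Tool frame: the origin (TCP) lies at the very end of the fingers, on their centre line; the grasp point (between the pads) lies 19 mm behind it; z points along the fingers, y is the line along which they close (so a half turn about z gives the same grasp; the last joint's range is limited). The gripper opens to 85 mm and grips with 20 to 120 N. Pads are 22 mm wide; open, the fingers measure 114 mm over their backs; the gripper's body (76 mm by 85 mm) begins 54 mm behind the grasp point. The pads swing forward as they close: fully open they stand 13 mm farther back than shut.
Start: joints at [-1.382, 0.313, 0.046, 1.304, 0, 1.431], TCP at [0.186, -0.544, 0.231] pointing down, gripper open.
Joint ranges: [-2.76, 2.76], [-0.86, 1.69], [-1.03, 1.26], [-2.2, 2.34], [-1.47, 1.5], [-3.14, 3.14]. Speed limits (rad/s): [2.57, 2.57, 3.14, 3.14, 3.14, 3.14].

### API

Orientations are given as a unit quaternion [w, x, y, z].
In Python, from workcell import env, imaging, ticket gives the robot as it stands. The module is installed in compiled form; this text tells all that it offers.
- The arm moves only by the tool apply_moves, never from a script. Its argument "rows" is a list of rows, each an object with "xyz": the shift along the tool's x, y, z in mm, a list of three; "turn": the turn, a rotation vector about the tool's x, y, z in rad, a list of three; "grip": the opening, from 0 (shut) to 1 (fully open). A call has 1 to 12 rows; each row is the pose to reach, as a shift and turn from the pose commanded when the call began, along the tool's axes at that moment; what a row does not reach only later rows make up. A row lasts 1/12 s, in which the tool goes at most 41.7 mm and 7.16 degrees, less where a joint would pass 70% of its speed; a pose out of reach is approached as far as the arm can. A call with a gripper value outside its range is refused whole. The fingers move at their own pace and stop on an object; "force" is the grip in N (left out, the last holds). Time passes only in rows, so rows that repeat a pose let the fingers close. It gives the time, the measured TCP pose, the force, the opening and the grip force at its end, in the units of the state.
- env.get_state(): the state, without advancing time (a new reading comes with each control period).
- imaging.read_camera(name): name is "scene" or "top"; returns a dict with "color" (480x640x3 uint8, blue, green, red), "z_map" (480x640 float32, m along the optical axis (not along the pixel's ray), 0 where there is no reading), "camera_matrix" (3x3 intrinsics, pixels), "k1" (the pictures are not rectified: a ray, as slopes to the right and down, at radius r is drawn at 1 + k1 r^2 times it, then the intrinsics apply), "view" (4x4, takes a point from world to camera coordinates). Camera axes: x right, y down, z forward; pixel columns grow to the right and rows downward; lengths in m; the calibration is good to about 2 mm. A picture is of the moment at which its call begins.
- ticket.hand_in(): hands the job in; it is judged then, once.
The state is a dict: "clock": time; "joint_pos": joint angles; "qvel": joint speeds; "tau": joint torques, N m; "tcp_pos": TCP position; "orientation": TCP orientation; "wrist_force": force on the tool from outside, world axes, zero at the start; "ft_torque": the same for the moment, N m; "finger_gap": finger opening in m; "grip_force": force on a finger pad.
Only numpy, scipy, OpenCV 4.12 (cv2) and the standard library are available. Lean on these libraries where they do the work, as an engineer would, in place of code of your own. Each camera call takes 0.05 s, during which the arm holds its last target. There are 200 camera calls.

### The job

Mount the red-brown block with the pale oval medallion in the carving holder: set its steel plate down on the open end of the holder's bed and slide it fully home under the dovetail jaws, until the red catch springs up through the window in the plate's leading end, then let go. Leave the pale block alone.

Things in the scene. Friction and masses are not known exactly. Their poses are not given: they have to be found in the camera images.
- red_block: Block to mount: red-brown wood, pale oval medallion on top, on a steel dovetail plate; 0.2-0.4 kg. Origin: centre of the plate's underside, z up. Plate 92 (x) x 64 (y) x 12 mm, sides sloping in at 45 deg to 47 mm at its top, a 16 x 28 mm window near each end. Wood 48 (x) x 40 (y) mm, from z 12 to 58. Grip its 40 mm width, fingertips over z = 22 to clear the jaws. Either end may go first.
- pale_block: Bystander of the same make, size, origin and axes, but of pale wood with a dark oval medallion. Leave it where it stands.
- holder: Fixed aluminium bed 15 mm high, blue jaws. Origin: on the bench under the home plate's centre; +x: way in. Bed x -156..62 mm, y +-58. Jaws x -30..53, tops 33 over bench, 50 apart, plate play 2.5 mm sideways and up. Cheeks before them, 12 over bed, narrow from 96 apart (x -76) to 66. Set plate flat on the bed, origin x = -100, y within 8; slide +x. Home: x -2.5..+1 (end stop), z 15.
- catch (a joint): Sprung red catch: how far it is pressed down, m (0 up, 0.009 most). A tooth 22 mm wide in mid bed, 5.5 mm out of it: ramp from holder x = 25 to 34 mm, upright back at 37.5. The plate's leading end presses it down over the last 20 mm (spring 2 to 4 N; 4 to 10 N along the slide); it springs up in the window when home. A red thumb tab, moving with it, is outside the jaw at -y; not needed here.
Mind the look-alikes: they are no part of the job. What is shaped like the red_block but purple or turquoise is not meant.

How it is judged:
At the end, for the whole second after the job is handed in: The red-brown block sits fully home on the holder's bed: within 5 mm of home along and across the slide and in height, in line within 0.15 rad, the catch sprung up in its window (pressed under 2 mm), released and at rest; the pale block is within 30 mm of its start (x of red_block in the frame of holder between -0.005 and 0.005 m and y of red_block in the frame of holder between -0.005 and 0.005 m and z of red_block in the frame of holder between 0.01 and 0.02 m and angle between the x axis of red_block and the x axis of holder, either way round below 0.15 rad and value of joint catch below 0.002 m and linear speed of red_block below 0.02 m/s and distance of pale_block from where it was at the start of the episode below 0.03 m); the robot touches nothing.
It fails at once if the pale block is moved more than 30 mm (distance of pale_block from where it was at the start of the episode above 0.03 m).
It also fails if it takes over 42 s, if anything falls off the work surface, if the arm or the gripper's body presses on something with over 40 N, if the wrist force passes 120 N, or if a joint passes its speed limit or range.

## Working session

There is one attempt and no reset: what is moved stays moved. The work goes in short steps, Python scripts to look and compute and a tool call to move; the robot and the scene stay as the last step left them, time stands still between calls to the robot, and variables do not carry over. Pictures are saved under pics/ and viewed, at most 10 in all, crops included, and the job is handed in when it is done.

Besides the shell and the picture viewer there is one more tool, called after "Call:" as a command line: name --argument value ..., lists and objects as JSON in quotes. apply_moves: Moves the arm, as the interface text tells. Its arguments: {"type":"object","properties":{"rows":{"type":"array"},"force":{"type":"number"}},"required":["rows"]}

```bash
mkdir -p pics; cat > h.py <<'E'
import numpy as np, cv2
from workcell import env, imaging, ticket
def cam(n):
    return imaging.read_camera(n)
def ray(c,uv):
    K=c["camera_matrix"];k=c["k1"]
    d=np.array([(uv[0]-K[0,2])/K[0,0],(uv[1]-K[1,2])/K[1,1]]);s=d.copy()
    for _ in range(30): s=d/(1+k*(s@s))
    V=np.array(c["view"]);R=V[:3,:3]
    return -R.T@V[:3,3], R.T@np.array([s[0],s[1],1.])
def onz(c,uv,z):
    o,d=ray(c,uv); return o+d*(z-o[2])/d[2]
def depth_pt(c,uv):
    o,d=ray(c,uv); return o+d*c["z_map"][int(uv[1]),int(uv[0])]
def cloud(c):
    K=c["camera_matrix"];k=c["k1"]
    v,u=np.mgrid[0:480,0:640]
    dx=(u-K[0,2])/K[0,0];dy=(v-K[1,2])/K[1,1];x,y=dx,dy
    for _ in range(30):
        r=x*x+y*y; x,y=dx/(1+k*r),dy/(1+k*r)
    V=np.array(c["view"]);z=c["z_map"]
    P=np.stack([x*z,y*z,z],-1)-V[:3,3]
    return P@V[:3,:3]
E
python3 - <<'E'
from h import *
for n in("top","scene"):
    c=cam(n);cv2.imwrite(f"pics/{n}0.png",c["color"]);print(n,c["camera_matrix"],c["k1"],np.round(c["view"],3))
s=env.get_state();print(s)
E
```

```text
top [[516.91798167   0.         313.29471444]
 [  0.         516.91798167 233.05415152]
 [  0.           0.           1.        ]] -0.1531651451452877 [[-0.003 -1.    -0.027  0.085]
 [-0.998  0.004 -0.055  0.541]
 [ 0.055  0.026 -0.998  0.859]
 [ 0.     0.     0.     1.   ]]
scene [[547.18990477   0.         320.33627895]
 [  0.         547.18990477 238.52632282]
 [  0.           0.           1.        ]] -0.017200897416111124 [[-0.288  0.957 -0.013  0.094]
 [ 0.738  0.213 -0.64  -0.388]
 [-0.61  -0.194 -0.769  1.359]
 [ 0.     0.     0.     1.   ]]
{'clock': 0.1, 'joint_pos': array([-1.38163233e+00,  3.13924393e-01,  4.51145922e-02,  1.30362996e+00,
        3.66656407e-07,  1.43121004e+00]), 'qvel': array([ 0.00152611, -0.00140976,  0.0037767 , -0.0001934 , -0.00117976,
       -0.00099869]), 'tau': array([ 2.55623338e-03, -4.81724203e+01,  2.99244601e+01,  1.27277628e-02,
       -2.37388158e-04, -4.87231077e-06]), 'tcp_pos': array([ 0.1855564 , -0.54375374,  0.23050758]), 'orientation': array([-8.21468304e-04,  9.86520464e-01,  1.63635871e-01, -2.01840433e-05]), 'wrist_force': array([ 0.07964793, -0.14616566,  0.99555439]), 'ft_torque': array([0.02195136, 0.00832746, 0.01968417]), 'grip_force': 0.0, 'finger_gap': 0.08518215484735757}
```

View pics/top0.png

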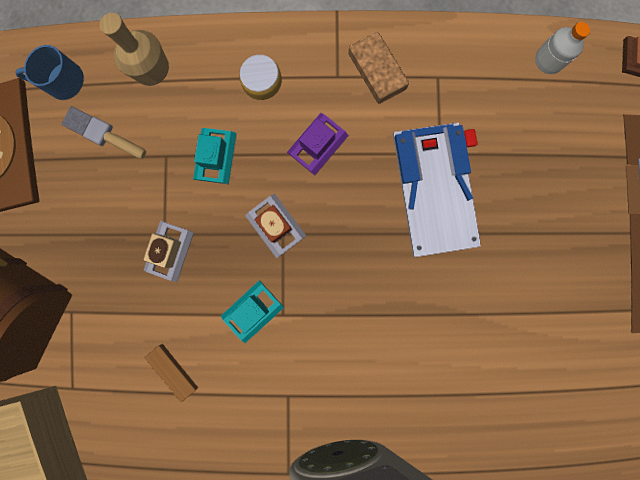

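View pics/scene0.png

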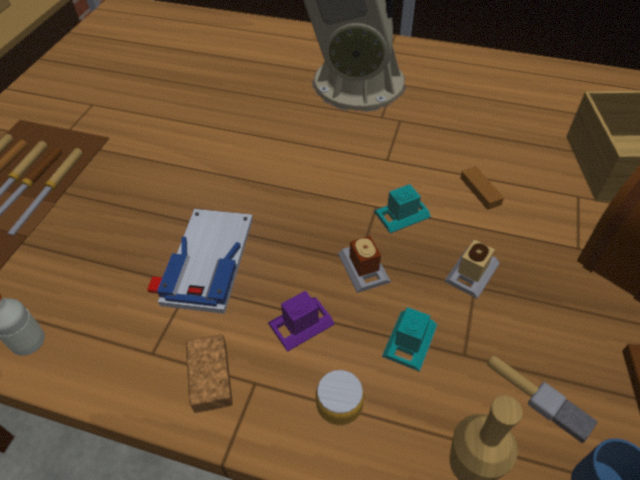

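Top view candidates: red-brown with pale oval (273,225), which fits; pale with dark oval (162,250); purple (318,143); turquoise (213,155) and (252,311). The holder's bed is centred near (440,200), with its open end at the bottom. The scene view agrees, with the red-brown block at (365,257) and the holder at (205,260). Next I'll check the choice in a crop and measure.

```bash
python3 - <<'E'
from h import *
c=cam("top");im=c["color"];P=cloud(c)
cv2.imwrite("pics/crop.png",cv2.resize(im[180:270,225:325],None,fx=6,fy=6,interpolation=cv2.INTER_CUBIC))
hsv=cv2.cvtColor(im,cv2.COLOR_BGR2HSV)
def rect(m,name,z=None):
    n,l,st,ce=cv2.connectedComponentsWithStats(m.astype(np.uint8))
    k=1+np.argmax(st[1:,4]);v,u=np.nonzero(l==k)
    zz=np.median(P[v,u,2]) if z is None else z
    pts=np.array([onz(c,(a,b),zz)[:2] for a,b in zip(u,v)],np.float32)*1000
    r=cv2.minAreaRect(pts);print(name,len(u),"z",np.median(P[v,u,2]),r,np.round(cv2.boxPoints(r)).tolist(),"mean",pts.mean(0))
def win(u0,u1,v0,v1):
    w=np.zeros((480,640),bool);w[v0:v1,u0:u1]=1;return w
w=win(235,310,190,262)
rect(w&(P[...,2]>.05),"redtop",.058)
rect(w&(P[...,2]>.007),"redplate+",.012)
steel=(hsv[...,1]<60)&(hsv[...,2]>110)
rect(w&(steel),"steel",.012)
w=win(385,495,115,265)
rect(w&(abs(P[...,2]-.015)<.006)&(hsv[...,1]<80),"bed",.015)
blue=(hsv[...,0]>100)&(hsv[...,0]<130)&(hsv[...,1]>120)
rect(w&blue&(P[...,2]>.029),"jaws",.033)
w=win(420,442,135,152);red=((hsv[...,0]<8)|(hsv[...,0]>172))&(hsv[...,1]>150)
rect(w&red,"catch",.0205)
rect(win(140,195,215,285)&(P[...,2]>.05),"paletop",.058)
for p in[(300,200),(350,250),(440,220)]: print(p,depth_pt(c,p))
E
```

```text
redtop 739 z 0.059212447061675555 ((554.6026611328125, 147.99024963378906), (48.56830978393555, 42.09528350830078), 36.677242279052734) [[523.0, 150.0], [548.0, 117.0], [587.0, 146.0], [562.0, 179.0]] mean [554.0054  148.82487]
redplate+ 1565 z 0.02778309123601993 ((554.9410400390625, 148.32102966308594), (92.12431335449219, 62.74122619628906), 36.698768615722656) [[499.0, 146.0], [537.0, 96.0], [611.0, 151.0], [573.0, 201.0]] mean [555.0813  149.47389]
steel 917 z 0.010379344624595799 ((555.13525390625, 148.9434051513672), (93.16781616210938, 63.49507141113281), 36.71799850463867) [[499.0, 147.0], [537.0, 96.0], [611.0, 151.0], [573.0, 202.0]] mean [554.2889  148.67511]
bed 5707 z 0.01511799486648677 ((609.8291015625, -128.25880432128906), (203.29598999023438, 117.35166931152344), 8.637487411499023) [[501.0, -86.0], [518.0, -202.0], [719.0, -171.0], [702.0, -55.0]] mean [ 587.9541  -131.26802]
jaws 803 z 0.033056827658424104 ((665.30419921875, -75.90868377685547), (86.93660736083984, 28.81790542602539), 8.446627616882324) [[620.0, -68.0], [624.0, -97.0], [710.0, -84.0], [706.0, -55.0]] mean [666.0846  -75.88189]
catch 114 z 0.018623782305429618 ((694.3536987304688, -115.96597290039062), (14.295682907104492, 24.600322723388672), 9.780242919921875) [[685.0, -105.0], [689.0, -129.0], [703.0, -127.0], [699.0, -103.0]] mean [ 694.3572  -115.99417]
paletop 708 z 0.059198441499675555 ((511.11083984375, 336.65386962890625), (42.327754974365234, 48.43657302856445), 73.58560180664062) [[482.0, 323.0], [528.0, 310.0], [540.0, 350.0], [494.0, 364.0]] mean [511.00204 336.72134]
(300, 200) [ 5.99184354e-01  1.06773203e-01 -1.03251788e-04]
(350, 250) [ 0.5123144   0.02073864 -0.00157563]
(440, 220) [ 0.56222614 -0.13224404  0.01561938]
```

View pics/crop.png

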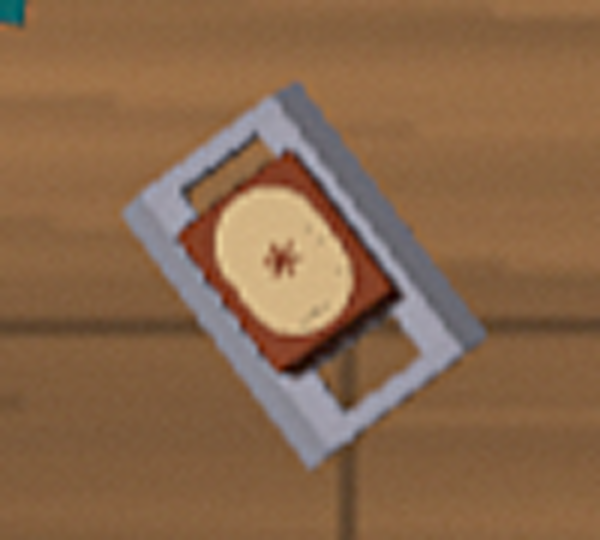

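The crop shows red-brown wood with a pale oval (around (285,260) in the crop) on a steel plate, so the choice is right. Block is at (554.6,148.3) with yaw 36.7°. Holder home is at about (663.6,-120.5) with yaw 8.6°.

Call:
apply_moves --rows '[{"xyz": [573, -536, 70], "turn": [0, 0, -0.312], "grip": 1}, {"xyz": [573, -536, 70], "turn": [0, 0, -0.312], "grip": 1}, {"xyz": [573, -536, 70], "turn": [0, 0, -0.312], "grip": 1}, {"xyz": [573, -536, 70], "turn": [0, 0, -0.312], "grip": 1}, {"xyz": [573, -536, 70], "turn": [0, 0, -0.312], "grip": 1}, {"xyz": [573, -536, 70], "turn": [0, 0, -0.312], "grip": 1}, {"xyz": [573, -536, 70], "turn": [0, 0, -0.312], "grip": 1}, {"xyz": [573, -536, 70], "turn": [0, 0, -0.312], "grip": 1}, {"xyz": [573, -536, 70], "turn": [0, 0, -0.312], "grip": 1}, {"xyz": [573, -536, 70], "turn": [0, 0, -0.312], "grip": 1}, {"xyz": [573, -536, 70], "turn": [0, 0, -0.312], "grip": 1}, {"xyz": [573, -536, 70], "turn": [0, 0, -0.312], "grip": 1}]'

```text
clock: 1.15
tcp_pos: [0.4204, -0.1028, 0.1867]
orientation: [0.0, 0.949, 0.315, 0.0]
wrist_force: [1.5, -0.8, -0.3]
finger_gap: 0.0852
grip_force: 0.0
```

```bash
cat > rel.py <<'E'
import sys
from h import *
from scipy.spatial.transform import Rotation as R
# args: x y z(mm) yaw(deg): shift/turn in tool axes to reach it, tool down
x,y,z,a=map(float,sys.argv[1:])
s=env.get_state();q=s["orientation"];T=R.from_quat([*q[1:],q[0]])
G=R.from_euler("z",a,degrees=True)*R.from_euler("x",180,degrees=True)
print("shift",np.round(T.inv().apply(np.array([x,y,z])-1000*s["tcp_pos"]),1),"turn",np.round((T.inv()*G).as_rotvec(),4))
print({k:np.round(s[k],4).tolist() for k in("clock","joint_pos","tcp_pos","wrist_force","finger_gap","grip_force")})
E
python3 rel.py 554.6 148.3 110 36.7
```

```text
shift [ 257.7 -121.1   76.7] turn [ 0.0004 -0.0001  0.0001]
{'clock': 1.15, 'joint_pos': [-0.4256, 0.0593, -0.3787, 1.1324, -0.0001, 2.0754], 'tcp_pos': [0.4204, -0.1028, 0.1867], 'wrist_force': [1.5326, -0.8211, -0.301], 'finger_gap': 0.0852, 'grip_force': 0.0}
```

Call:
apply_moves --rows '[{"xyz": [258, -121, 77], "turn": [0, 0, 0], "grip": 1}, {"xyz": [258, -121, 77], "turn": [0, 0, 0], "grip": 1}, {"xyz": [258, -121, 77], "turn": [0, 0, 0], "grip": 1}, {"xyz": [258, -121, 77], "turn": [0, 0, 0], "grip": 1}, {"xyz": [258, -121, 77], "turn": [0, 0, 0], "grip": 1}, {"xyz": [258, -121, 77], "turn": [0, 0, 0], "grip": 1}, {"xyz": [258, -121, 77], "turn": [0, 0, 0], "grip": 1}, {"xyz": [258, -121, 77], "turn": [0, 0, 0], "grip": 1}, {"xyz": [258, -121, 77], "turn": [0, 0, 0], "grip": 1}, {"xyz": [258, -121, 77], "turn": [0, 0, 0], "grip": 1}, {"xyz": [258, -121, 77], "turn": [0, 0, 0], "grip": 1}, {"xyz": [258, -121, 77], "turn": [0, 0, 0], "grip": 1}]'

```text
clock: 2.15
tcp_pos: [0.5543, 0.1451, 0.1105]
orientation: [0.0, 0.949, 0.314, 0.0]
wrist_force: [0.1, -0.1, 0.4]
finger_gap: 0.0854
grip_force: 0.0
```

```bash
python3 rel.py 554.6 148.3 25 36.7
```

```text
shift [ 2.2 -2.4 85.5] turn [ 0.0005 -0.0002 -0.0016]
{'clock': 2.15, 'joint_pos': [0.1161, 0.3717, -0.1743, 1.0244, -0.0003, 2.6187], 'tcp_pos': [0.5543, 0.1451, 0.1105], 'wrist_force': [0.0917, -0.1433, 0.3516], 'finger_gap': 0.0854, 'grip_force': 0.0}
```

Call:
apply_moves --rows '[{"xyz": [1, -1, 30], "turn": [0, 0, 0], "grip": 1}, {"xyz": [1, -1, 55], "turn": [0, 0, 0], "grip": 1}, {"xyz": [1, -1, 75], "turn": [0, 0, 0], "grip": 1}, {"xyz": [1, -1, 85], "turn": [0, 0, 0], "grip": 1}, {"xyz": [1, -1, 85], "turn": [0, 0, 0], "grip": 1}, {"xyz": [1, -1, 85], "turn": [0, 0, 0], "grip": 1}, {"xyz": [1, -1, 85], "turn": [0, 0, 0], "grip": 1}]'

```text
clock: 2.73
tcp_pos: [0.5559, 0.1475, 0.0264]
orientation: [0.0, 0.949, 0.315, 0.001]
wrist_force: [-0.5, 1.1, 0.1]
finger_gap: 0.0855
grip_force: 0.0
```

```bash
python3 rel.py 554.6 148.3 25 36.7
```

```text
shift [-0.6 -1.4  1.4] turn [ 0.0013 -0.0021 -0.0005]
{'clock': 2.7333, 'joint_pos': [0.1199, 0.4526, -0.2795, 0.8363, -0.0001, 2.6214], 'tcp_pos': [0.5559, 0.1475, 0.0264], 'wrist_force': [-0.5219, 1.1036, 0.0702], 'finger_gap': 0.0855, 'grip_force': 0.0}
```

Call:
apply_moves --rows '[{"xyz": [-0.5, -1.5, 1], "turn": [0, 0, 0], "grip": 1}, {"xyz": [-0.5, -1.5, 1], "turn": [0, 0, 0], "grip": 0.3}, {"xyz": [-0.5, -1.5, 1], "turn": [0, 0, 0], "grip": 0.3}, {"xyz": [-0.5, -1.5, 1], "turn": [0, 0, 0], "grip": 0.3}, {"xyz": [-0.5, -1.5, 1], "turn": [0, 0, 0], "grip": 0.3}, {"xyz": [-0.5, -1.5, 1], "turn": [0, 0, 0], "grip": 0.3}, {"xyz": [-0.5, -1.5, 1], "turn": [0, 0, 0], "grip": 0.3}, {"xyz": [-0.5, -1.5, 1], "turn": [0, 0, 0], "grip": 0.3}]' --force 70

```text
clock: 3.4
tcp_pos: [0.554, 0.1488, 0.0244]
orientation: [0.0, 0.949, 0.315, 0.001]
wrist_force: [-0.0, -0.1, 5.2]
finger_gap: 0.0392
grip_force: 71.8
```

```bash
python3 rel.py 554.6 148.3 90 36.7
```

```text
shift [  0.3   0.8 -65.6] turn [ 0.0007 -0.001   0.0003]
{'clock': 3.4, 'joint_pos': [0.1225, 0.4532, -0.2844, 0.832, -0.0001, 2.6233], 'tcp_pos': [0.554, 0.1488, 0.0244], 'wrist_force': [-0.0294, -0.1347, 5.2362], 'finger_gap': 0.0392, 'grip_force': 71.8321}
```

Call:
apply_moves --rows '[{"xyz": [0, 0, -30], "turn": [0, 0, 0], "grip": 0.3}, {"xyz": [0, 0, -60], "turn": [0, 0, 0], "grip": 0.3}, {"xyz": [-20, 30, -65], "turn": [0, 0, 0.06], "grip": 0.3}, {"xyz": [-40, 60, -65], "turn": [0, 0, 0.14], "grip": 0.3}, {"xyz": [-60, 88, -65], "turn": [0, 0, 0.22], "grip": 0.3}, {"xyz": [-80, 117, -65], "turn": [0, 0, 0.3], "grip": 0.3}, {"xyz": [-100, 146, -65], "turn": [0, 0, 0.38], "grip": 0.3}, {"xyz": [-120, 175, -65], "turn": [0, 0, 0.44], "grip": 0.3}, {"xyz": [-140, 204, -65], "turn": [0, 0, 0.49], "grip": 0.3}, {"xyz": [-155, 226, -65], "turn": [0, 0, 0.49], "grip": 0.3}, {"xyz": [-161, 234, -65], "turn": [0, 0, 0.49], "grip": 0.3}, {"xyz": [-161, 234, -65], "turn": [0, 0, 0.49], "grip": 0.3}]'

```text
clock: 4.4
tcp_pos: [0.5637, -0.1376, 0.0879]
orientation: [-0.0, 0.997, 0.073, -0.001]
wrist_force: [0.5, 0.7, -2.3]
finger_gap: 0.0387
grip_force: 71.6
```

Call:
apply_moves --rows '[{"xyz": [0, 0, 0], "turn": [0, 0, 0], "grip": 0.3}, {"xyz": [0, 0, 0], "turn": [0, 0, 0], "grip": 0.3}, {"xyz": [0, 0, 0], "turn": [0, 0, 0], "grip": 0.3}]'

```text
clock: 4.65
tcp_pos: [0.5638, -0.1335, 0.0885]
orientation: [-0.0, 0.997, 0.076, -0.0]
wrist_force: [0.4, 0.8, -3.2]
finger_gap: 0.0394
grip_force: 71.6
```

```bash
python3 rel.py 564.7 -135.5 41 8.6; python3 - <<'E'
from h import *
for n in("top","scene"):
    c=cam(n);cv2.imwrite(f"pics/{n}1.png",c["color"])
a=cv2.imread("pics/top1.png")[100:300,330:530];b=cv2.imread("pics/scene1.png")[130:330,120:320]
cv2.imwrite("pics/held.png",cv2.resize(np.hstack([a,b]),None,fx=2,fy=2))
E
```

```text
shift [ 0.6  2.2 47.5] turn [-0.0009  0.0009  0.0026]
{'clock': 4.65, 'joint_pos': [-0.3711, 0.4022, -0.1865, 0.9833, 0.0003, 2.6178], 'tcp_pos': [0.5638, -0.1335, 0.0885], 'wrist_force': [0.3795, 0.7657, -3.2041], 'finger_gap': 0.0394, 'grip_force': 71.644}
```

View pics/held.png

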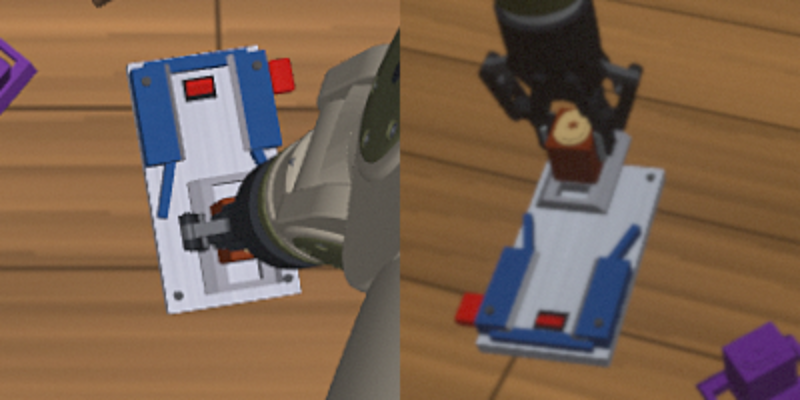

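The block is held level and in line above the open bed (top view: plate about (235,235) in the crop, pointing at the jaws). Lowering it now.

Call:
apply_moves --rows '[{"xyz": [0.6, 2, 20], "turn": [0, 0, 0.002], "grip": 0.3}, {"xyz": [0.6, 2, 35], "turn": [0, 0, 0.002], "grip": 0.3}, {"xyz": [0.6, 2, 43], "turn": [0, 0, 0.002], "grip": 0.3}, {"xyz": [0.6, 2, 46], "turn": [0, 0, 0.002], "grip": 0.3}, {"xyz": [0.6, 2, 47], "turn": [0, 0, 0.002], "grip": 0.3}, {"xyz": [0.6, 2, 48], "turn": [0, 0, 0.002], "grip": 0.3}, {"xyz": [0.6, 2, 48.5], "turn": [0, 0, 0.002], "grip": 0.3}, {"xyz": [0.6, 2, 48.5], "turn": [0, 0, 0.002], "grip": 0.3}, {"xyz": [0.6, 2, 48.5], "turn": [0, 0, 0.002], "grip": 0.3}]'

```text
clock: 5.5
tcp_pos: [0.5656, -0.1372, 0.041]
orientation: [0.0, 0.997, 0.074, 0.001]
wrist_force: [-0.6, 0.6, -3.2]
finger_gap: 0.039
grip_force: 71.7
```

```bash
python3 rel.py 564.7 -135.5 39 8.6
```

```text
shift [-0.6 -1.8  2. ] turn [ 0.0006 -0.001  -0.0013]
{'clock': 5.5, 'joint_pos': [-0.3758, 0.4493, -0.2429, 0.8775, -0.0001, 2.617], 'tcp_pos': [0.5656, -0.1372, 0.041], 'wrist_force': [-0.566, 0.5503, -3.1589], 'finger_gap': 0.039, 'grip_force': 71.7402}
```

Call:
apply_moves --rows '[{"xyz": [0, -0.8, 0.5], "turn": [0, 0, 0], "grip": 0.3}, {"xyz": [0, -0.8, 1], "turn": [0, 0, 0], "grip": 0.3}, {"xyz": [0, -0.8, 1.3], "turn": [0, 0, 0], "grip": 0.3}, {"xyz": [0, -0.8, 1.3], "turn": [0, 0, 0], "grip": 0.3}, {"xyz": [0, -0.8, 1.3], "turn": [0, 0, 0], "grip": 0.3}]'

```text
clock: 5.92
tcp_pos: [0.5652, -0.1362, 0.0394]
orientation: [0.0, 0.997, 0.074, 0.0]
wrist_force: [-0.8, 1.5, 1.0]
finger_gap: 0.0388
grip_force: 72.2
```

```bash
python3 rel.py 564.7 -135.5 39 8.6
```

```text
shift [-0.4 -0.8  0.4] turn [ 0.0002 -0.0004 -0.0012]
{'clock': 5.9167, 'joint_pos': [-0.3746, 0.4504, -0.2456, 0.8744, -0.0, 2.6182], 'tcp_pos': [0.5652, -0.1362, 0.0394], 'wrist_force': [-0.7586, 1.4676, 0.9711], 'finger_gap': 0.0388, 'grip_force': 72.1851}
```

On the bed. Sliding in stages.

Call:
apply_moves --rows '[{"xyz": [4, -0.5, 0], "turn": [0, 0, 0], "grip": 0.3}, {"xyz": [9, -0.5, 0], "turn": [0, 0, 0], "grip": 0.3}, {"xyz": [14, -0.5, 0], "turn": [0, 0, 0], "grip": 0.3}, {"xyz": [19, -0.5, 0], "turn": [0, 0, 0], "grip": 0.3}, {"xyz": [24, -0.5, 0], "turn": [0, 0, 0], "grip": 0.3}, {"xyz": [29, -0.5, 0], "turn": [0, 0, 0], "grip": 0.3}, {"xyz": [34, -0.5, 0], "turn": [0, 0, 0], "grip": 0.3}, {"xyz": [38, -0.5, 0], "turn": [0, 0, 0], "grip": 0.3}, {"xyz": [40, -0.5, 0], "turn": [0, 0, 0], "grip": 0.3}, {"xyz": [40, -0.5, 0], "turn": [0, 0, 0], "grip": 0.3}]'

```text
clock: 6.75
tcp_pos: [0.6058, -0.1298, 0.0394]
orientation: [0.0, 0.997, 0.075, 0.001]
wrist_force: [1.2, -0.1, 4.4]
finger_gap: 0.0389
grip_force: 72.4
```

```bash
python3 rel.py 663.6 -120.5 39 8.6
```

```text
shift [58.5 -0.6  0.5] turn [ 0.0005 -0.0015 -0.0009]
{'clock': 6.75, 'joint_pos': [-0.3406, 0.5135, -0.1397, 0.916, 0.0002, 2.6518], 'tcp_pos': [0.6058, -0.1298, 0.0394], 'wrist_force': [1.2361, -0.0705, 4.4324], 'finger_gap': 0.0389, 'grip_force': 72.4492}
```

Call:
apply_moves --rows '[{"xyz": [4, -0.3, 0], "turn": [0, 0, 0], "grip": 0.3}, {"xyz": [9, -0.3, 0], "turn": [0, 0, 0], "grip": 0.3}, {"xyz": [14, -0.3, 0], "turn": [0, 0, 0], "grip": 0.3}, {"xyz": [19, -0.3, 0], "turn": [0, 0, 0], "grip": 0.3}, {"xyz": [24, -0.3, 0], "turn": [0, 0, 0], "grip": 0.3}, {"xyz": [29, -0.3, 0], "turn": [0, 0, 0], "grip": 0.3}, {"xyz": [33, -0.3, 0], "turn": [0, 0, 0], "grip": 0.3}, {"xyz": [36, -0.3, 0], "turn": [0, 0, 0], "grip": 0.3}, {"xyz": [36, -0.3, 0], "turn": [0, 0, 0], "grip": 0.3}]'

```text
clock: 7.5
tcp_pos: [0.6412, -0.1241, 0.0394]
orientation: [0.0, 0.997, 0.074, 0.001]
wrist_force: [-0.4, -0.1, 5.0]
finger_gap: 0.039
grip_force: 72.7
```

```bash
python3 rel.py 663.6 -120.5 39 8.6
```

```text
shift [22.7 -0.3  0.5] turn [ 0.0005 -0.0013 -0.0011]
{'clock': 7.5, 'joint_pos': [-0.3141, 0.5709, -0.0399, 0.9586, 0.0001, 2.6785], 'tcp_pos': [0.6412, -0.1241, 0.0394], 'wrist_force': [-0.3584, -0.0859, 5.0465], 'finger_gap': 0.039, 'grip_force': 72.6957}
```

Call:
apply_moves --rows '[{"xyz": [3, 0, 0], "turn": [0, 0, 0], "grip": 0.3}, {"xyz": [6, 0, 0], "turn": [0, 0, 0], "grip": 0.3}, {"xyz": [9, 0, 0], "turn": [0, 0, 0], "grip": 0.3}, {"xyz": [12, 0, 0], "turn": [0, 0, 0], "grip": 0.3}, {"xyz": [15, 0, 0], "turn": [0, 0, 0], "grip": 0.3}, {"xyz": [18, 0, 0], "turn": [0, 0, 0], "grip": 0.3}, {"xyz": [20, 0, 0], "turn": [0, 0, 0], "grip": 0.3}, {"xyz": [22, 0, 0], "turn": [0, 0, 0], "grip": 0.3}, {"xyz": [22, 0, 0], "turn": [0, 0, 0], "grip": 0.3}, {"xyz": [22, 0, 0], "turn": [0, 0, 0], "grip": 0.3}]'

```text
clock: 8.33
tcp_pos: [0.6624, -0.1209, 0.0394]
orientation: [0.0, 0.997, 0.074, 0.0]
wrist_force: [-1.4, 0.6, 4.6]
finger_gap: 0.0388
grip_force: 72.6
```

```bash
python3 rel.py 663.6 -120.5 39 8.6; python3 - <<'E'
from h import *
for n in("top","scene"):
    c=cam(n);cv2.imwrite(f"pics/{n}2.png",c["color"])
a=cv2.imread("pics/top2.png")[90:220,370:500];b=cv2.imread("pics/scene2.png")[200:330,130:260]
cv2.imwrite("pics/in.png",cv2.resize(np.hstack([a,b]),None,fx=3,fy=3,interpolation=cv2.INTER_CUBIC))
E
```

```text
shift [ 1.2 -0.2  0.4] turn [ 0.0004 -0.0009 -0.0013]
{'clock': 8.3333, 'joint_pos': [-0.2996, 0.6069, 0.0239, 0.9869, -0.0, 2.6931], 'tcp_pos': [0.6624, -0.1209, 0.0394], 'wrist_force': [-1.365, 0.5654, 4.5896], 'finger_gap': 0.0388, 'grip_force': 72.6034}
```

View pics/in.png

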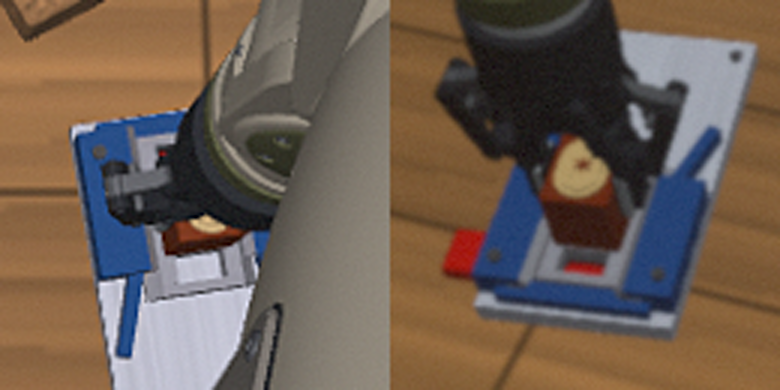

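The scene view shows the red catch inside the leading window (crop (580,265)). I'll push gently to feel the end stop.

Call:
apply_moves --rows '[{"xyz": [0.5, 0, 0], "turn": [0, 0, 0], "grip": 0.3}, {"xyz": [1, 0, 0], "turn": [0, 0, 0], "grip": 0.3}, {"xyz": [1.5, 0, 0], "turn": [0, 0, 0], "grip": 0.3}, {"xyz": [2, 0, 0], "turn": [0, 0, 0], "grip": 0.3}, {"xyz": [2, 0, 0], "turn": [0, 0, 0], "grip": 0.3}, {"xyz": [2, 0, 0], "turn": [0, 0, 0], "grip": 0.3}]'

```text
clock: 8.93
tcp_pos: [0.6628, -0.1209, 0.0394]
orientation: [0.0, 0.997, 0.074, -0.001]
wrist_force: [-5.3, -0.9, 6.4]
finger_gap: 0.0394
grip_force: 73.0
```

```bash
python3 rel.py 663.6 -120.5 39 8.6
```

```text
shift [ 0.8 -0.2  0.4] turn [ 0.0004  0.0019 -0.0015]
{'clock': 8.9333, 'joint_pos': [-0.2988, 0.6095, 0.0287, 0.9916, -0.0012, 2.6942], 'tcp_pos': [0.6628, -0.1209, 0.0394], 'wrist_force': [-5.2891, -0.8805, 6.441], 'finger_gap': 0.0394, 'grip_force': 72.9991}
```

Call:
apply_moves --rows '[{"xyz": [1, 0, 0], "turn": [0, 0, 0], "grip": 0.3}, {"xyz": [2, 0, 0], "turn": [0, 0, 0], "grip": 0.3}, {"xyz": [3, 0, 0], "turn": [0, 0, 0], "grip": 0.3}, {"xyz": [4, 0, 0], "turn": [0, 0, 0], "grip": 0.3}, {"xyz": [4, 0, 0], "turn": [0, 0, 0], "grip": 0.3}, {"xyz": [4, 0, 0], "turn": [0, 0, 0], "grip": 0.3}]'

```text
clock: 9.43
tcp_pos: [0.663, -0.1208, 0.0397]
orientation: [0.001, 0.997, 0.074, -0.004]
wrist_force: [-16.2, -2.5, 17.2]
finger_gap: 0.0394
grip_force: 74.1
```

```bash
python3 rel.py 663.6 -120.5 39 8.6; python3 - <<'E'
from h import *
c=cam("scene");cv2.imwrite("pics/in3.png",cv2.resize(c["color"][240:320,140:240],None,fx=6,fy=6,interpolation=cv2.INTER_CUBIC))
E
```

```text
shift [ 0.6 -0.2  0.7] turn [ 0.0005  0.0088 -0.0021]
{'clock': 9.4333, 'joint_pos': [-0.2973, 0.6147, 0.0387, 1.0025, -0.0043, 2.6964], 'tcp_pos': [0.663, -0.1208, 0.0397], 'wrist_force': [-16.1987, -2.5451, 17.2486], 'finger_gap': 0.0394, 'grip_force': 74.131}
```

View pics/in3.png

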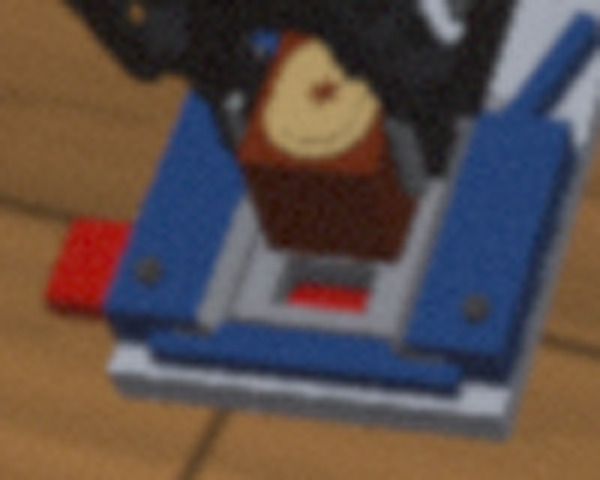

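The plate's leading end is against the stop bar (bottom, near (310,330)), the catch shows red in the window (330,297), and force rises without motion, so it is at the end stop. Easing off the push, then releasing and lifting.

Call:
apply_moves --rows '[{"xyz": [-3, 0, 0], "turn": [0, 0, 0], "grip": 0.3}, {"xyz": [-5.5, 0, 0], "turn": [0, 0, 0], "grip": 0.3}, {"xyz": [-5.5, 0, 0], "turn": [0, 0, 0], "grip": 0.3}, {"xyz": [-5.5, 0, -0.5], "turn": [0, 0, 0], "grip": 0.75}, {"xyz": [-5.5, 0, -0.5], "turn": [0, 0, 0], "grip": 0.75}, {"xyz": [-5.5, 0, -0.5], "turn": [0, 0, 0], "grip": 0.75}, {"xyz": [-5.5, 0, -0.5], "turn": [0, 0, 0], "grip": 0.75}, {"xyz": [-5.5, 0, -0.5], "turn": [0, 0, 0], "grip": 0.75}]'

```text
clock: 10.15
tcp_pos: [0.6622, -0.1207, 0.039]
orientation: [-0.0, 0.997, 0.074, -0.0]
wrist_force: [-0.1, -0.5, -0.1]
finger_gap: 0.0639
grip_force: 0.0
```

Call:
apply_moves --rows '[{"xyz": [0, 0, -15], "turn": [0, 0, 0], "grip": 0.75}, {"xyz": [0, 0, -35], "turn": [0, 0, 0], "grip": 0.75}, {"xyz": [0, 0, -65], "turn": [0, 0, 0], "grip": 0.75}, {"xyz": [-30, 0, -90], "turn": [0, 0, 0], "grip": 0.75}, {"xyz": [-65, 0, -110], "turn": [0, 0, 0], "grip": 0.75}, {"xyz": [-100, 0, -120], "turn": [0, 0, 0], "grip": 0.75}, {"xyz": [-130, 0, -120], "turn": [0, 0, 0], "grip": 0.75}, {"xyz": [-160, 0, -120], "turn": [0, 0, 0], "grip": 0.75}, {"xyz": [-190, 0, -120], "turn": [0, 0, 0], "grip": 0.75}, {"xyz": [-200, 0, -120], "turn": [0, 0, 0], "grip": 0.75}, {"xyz": [-200, 0, -120], "turn": [0, 0, 0], "grip": 0.75}, {"xyz": [-200, 0, -120], "turn": [0, 0, 0], "grip": 0.75}]'

```text
clock: 11.15
tcp_pos: [0.465, -0.1508, 0.16]
orientation: [0.0, 0.997, 0.074, 0.001]
wrist_force: [0.2, -0.4, 0.7]
finger_gap: 0.064
grip_force: 0.0
```

```bash
python3 - <<'E'
from h import *
from scipy.spatial.transform import Rotation as R
c=cam("scene");im=c["color"];cv2.imwrite("pics/fin.png",cv2.resize(im[220:320,130:260],None,fx=5,fy=5,interpolation=cv2.INTER_CUBIC))
t=cam("top");cv2.imwrite("pics/fin_t.png",t["color"])
for n,k in(("top",t),("scene",c)):
    P=cloud(k);h=cv2.cvtColor(k["color"],cv2.COLOR_BGR2HSV)
    d=P-[.6636,-.1205,0];a=np.radians(8.6)
    x=d[...,0]*np.cos(a)+d[...,1]*np.sin(a);y=-d[...,0]*np.sin(a)+d[...,1]*np.cos(a);z=P[...,2]
    m=(abs(z-.073)<.006)&(abs(x)<.06)&(abs(y)<.05)
    print(n,"woodtop",m.sum(),*[np.round(np.percentile(q[m]*1e3,[2,50,98]),1) for q in(x,y,z)])
    r=((h[...,0]<6)|(h[...,0]>174))&(h[...,1]>190)&(h[...,2]>120)
    r1=r&(abs(x-.03)<.015)&(abs(y)<.014)&(z<.03); r2=r&(abs(x-.03)<.03)&(y<-.058)&(y>-.1)
    for q in(r1,r2): print(" red",q.sum(),np.round(np.median(np.stack([x,y,z],-1)[q],0)*1e3,1))
print(env.get_state()["tcp_pos"])
E
```

```text
top woodtop 722 [-23.3  -0.6  22.5] [-19.1   1.2  19.5] [69.  74.2 77.8]
 red 22 [35.6 -0.5 20.1]
 red 169 [ 30.1 -71.7  24.1]
scene woodtop 582 [-22.8   3.8  23.9] [-17.9   2.8  20.7] [67.7 73.9 77.8]
 red 20 [30.9 -1.1 19.2]
 red 125 [ 31.4 -71.7  23.5]
[ 0.46594443 -0.15073218  0.15977043]
```

View pics/fin.png

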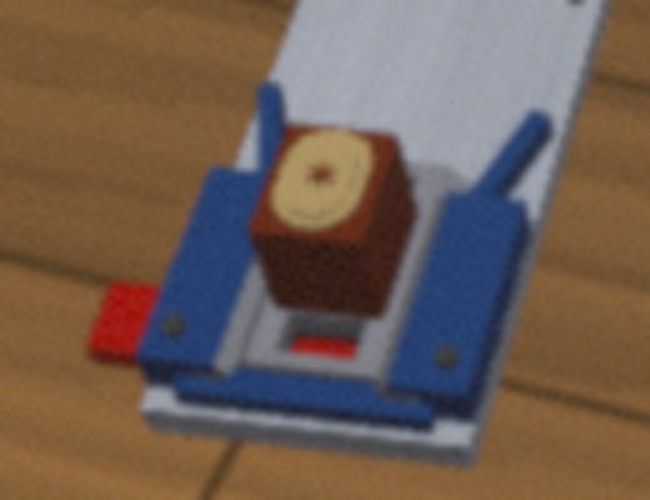

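View pics/fin_t.png

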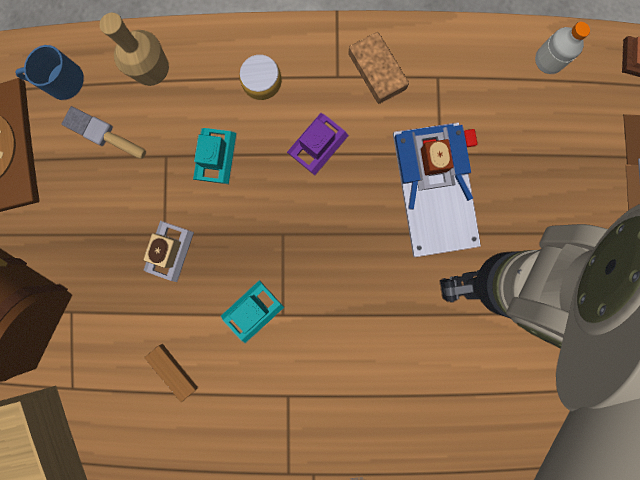

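The block is home (x≈-0.5 mm, y≈0.5 mm, top at 74 mm). The catch tooth reads about 20 mm, so it is up (it stands at 20.5 when free). The pale block is still at (162,250), and the gripper is clear.

```bash
python3 -c "
from h import *
print(ticket.hand_in())"
```

```text
the job is handed in; nothing more can be done
None
```

The red-brown block is mounted fully home with the catch up in its window, the gripper has let go and is clear, the pale block is where it started, and the job is handed in (no verdict was shown).

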